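# Set the parcel gauge to the green click stop

## Robot

A 6-joint arm with a two-finger parallel gripper is mounted at the origin on the work surface. World frame = base frame: x ahead of the robot, y to its left, z up, the work surface at z = 0. Lengths are in m, angles in degrees, forces in N, time in s.
With the tool pointing down it reaches from about 0.375 to 0.75 m from the base axis. Payload 9 kg.
Tool frame: the origin (TCP) lies between the finger pads; the fingertips stand finger_overhang ahead of it and the grasp point (between the pads) lies 3 mm ahead of it (finger_overhang is the distance from the TCP to the fingertips, in m); z points along the fingers, x is the direction in which the jaws open and shut, and the axes are right-handed (so a half turn about z gives the same grasp; the last joint's range is limited). The gripper opens to 85 mm and grips with 20 to 120 N. Pads are 22 mm wide; open, the fingers measure 114 mm over their backs; the gripper's body (76 mm by 85 mm) begins 54 mm behind the grasp point. The pads swing forward as they close: fully open they stand 13 mm farther back than shut.
Start: joints at [-12.473, 5.964, 5.575, 89.605, 0, 77.527], TCP at [0.6, 0, 0.253] pointing down, gripper open.
Joint ranges: [-171.21, 171.21], [-48.23, 106.86], [-62.78, 66.21], [-105.2, 120.99], [-86.42, 89.51], [-180, 180]. Speed limits (degrees/s): [127.2, 127.2, 147.25, 180, 180, 180].

## Interface

Orientations are given as [roll, pitch, yaw] about the fixed x, y, z axes, in that order (R = Rz(yaw) Ry(pitch) Rx(roll)).
In Python, from bench import * gives the robot as it stands.
- The arm moves only by the tool carry_out, never from a script. Its argument "steps" is a list of rows, each an object with "grip": the closure, from 0 (fully open) to 1 (shut); "offset": the shift along the tool's x, y, z in cm, a list of three; "turn": the turn, a rotation vector about the tool's x, y, z in rad, a list of three. In form: [{"grip": grip, "offset": [x, y, z], "turn": [ax, ay, az]}, ...]. A call has 1 to 12 rows; each row shifts and turns the commanded pose from where the row before left it, along the tool's axes as they then stand; what a row does not reach is not made up. A row lasts 1/10 s, in which the tool goes at most 50 mm and 8.59 degrees, less where a joint would pass 70% of its speed; a pose out of reach is approached as far as the arm can. A call with a gripper value outside its range is refused whole. The fingers move at their own pace and stop on an object; "force" is the grip in N (left out, the last holds). Time passes only in rows, so rows that do not move let the fingers close. It gives the time, the measured TCP pose, the force and the opening at its end, in the units of the state.
- get_state(): the state, without advancing time (a new reading comes with each control period).
- camera(name): name is "scene" or "side" or "wrist"; returns a dict with "pixels" (384x512x3 uint8, red, green, blue), "K" (3x3 intrinsics, pixels), "k1" (the pictures are not rectified: a ray, as slopes to the right and down, at radius r is drawn at 1 + k1 r^2 times it, then the intrinsics apply), "R" (3x3) and "t" (3): a world point X has camera coordinates R X + t. Camera axes: x right, y down, z forward; pixel columns grow to the right and rows downward; lengths in m; the calibration is good to about 2 mm. A picture is of the moment at which its call begins. There is no depth.
- hand_in(): hands the job in, once; it reports no verdict.
The state is a dict: "time": time; "qpos": joint angles; "qd": joint speeds; "tau": joint torques, N m; "eef_pos": TCP position; "tool_rot": TCP orientation; "ft_force": force on the tool from outside, world axes, zero at the start; "ft_torque": the same for the moment, N m; "finger_gap": opening from 0.0 (shut) to 1.0 (fully open).
Only numpy, scipy, OpenCV 4.12 (cv2) and the standard library are available. Lean on these libraries where they do the work, as an engineer would, in place of code of your own. Each camera call takes 0.05 s, during which the arm holds its last target. There are 200 camera calls.

## Task

The next parcels are for the green-size mailboxes. With the fingertips, gently push the orange tab of the parcel gauge along its rail until the slider drops into the green click stop, passing through any other stop that lies before it but not running on past the green one, and leave it seated there. Use only the fingers, do not pinch the slider or lift anything, and leave the stamp, the carton and the mug where they stand.

Things in the scene. Friction and masses are not known exactly. Their poses are not given: they have to be found in the camera images.
- gauge: Parcel gauge fixed to the desk: plate 190 (x, -130 to +60) x 420 (y) x 12 mm; origin on its underside, below the middle of the steel rail. The rail, 18 mm wide, top 32 mm above the desk, runs along its y axis. Cork bed on the -x side; on the +x side a lane at x = 37 mm with three coloured stops. End blocks 42 mm high at y = +-202 mm. May stand turned up to 0.35 rad.
- tab_top (a point): Centre of the top of the orange upright push tab on the slider, 90 mm above the desk. The tab is 34 mm across the rail (gauge x) by 14 mm along it (gauge y) and stands clear from 44 to 90 mm above the desk. It moves only along gauge y, by hand push, at most 170 mm either side of the gauge's middle.
- cursor: The slider. Origin on the desk plane under the tab's centre, axes as the gauge's. Dark carriage 30 mm long under the tab; blade 5 mm thick, top at 40 mm, reaching 109 mm to -x; pin at x = 37 mm, top at 50 mm, with a sprung roller under it. Friction about 1 N; stays where left. At a stop the push rises to 5-7 N from 15 mm before its centre, drops away from 8 mm on, and the slider snaps to the centre.
- stop_green: The green click stop, the one to use: fixed plate 36 (gauge x) x 34 mm (gauge y), all below 25 mm, two cross bars 8 mm either side of a valley. Origin 12 mm above the desk, at the valley's centre in y; axes as the gauge's. Seated when the tab centre has the same gauge y. May be on either side of the slider's start, with another stop before it. Pushing on out of it takes 5-7 N again.
- stop_yellow: The yellow click stop, same build as the green one; not to be used, but the slider may be pushed through it.
- stop_blue: The blue click stop, same build as the green one; not to be used, but the slider may be pushed through it.
- stamp: Wooden hand stamp standing on the desk beyond the rail, 34 mm in diameter, 70 mm high; origin at the centre of its underside. Leave alone.
- carton: Small cardboard carton on the desk beyond the rail, 70 x 100 x 45 mm; origin at the centre of its underside. Leave alone.
- mug: White mug, 76 mm in diameter, 85 mm high, handle to its +y; stands past the +y end of the gauge; origin at the centre of its underside. Leave alone.

How it is judged (in metres and radians):
At the end, for the whole second after the job is handed in: The tab centre is within 3 mm, along the rail, of the green stop's centre and the slider is at rest (below 3 mm/s); stamp, carton and mug stand upright (within 0.2 rad), within 15 mm of where they started (y of tab_top in the frame of stop_green between -0.003 and 0.003 m and linear speed of cursor below 0.003 m/s and distance of each of stamp, carton, mug from where it was at the start of the episode below 0.015 m and angle between each of stamp, carton, mug's own z axis and vertical below 0.2 rad); the robot touches nothing.
It fails at once if the slider is run on past the green stop, more than 12 mm beyond its centre ((y of stop_green in the frame of gauge below -0.02 m and y of tab_top in the frame of stop_green below -0.012 m) or (y of stop_green in the frame of gauge above 0.02 m and y of tab_top in the frame of stop_green above 0.012 m)).
It fails at once if the slider is pinched or pushed roughly: more than 25 N between the fingers and it (contact force between the fingers and cursor above 25 N).
It fails at once if the slider is pushed with something other than the fingers (contact force between the arm and cursor above 2 N).
It fails at once if the stamp, the carton or the mug is lifted or shifted by more than 15 mm, or tipped (distance of any of stamp, carton, mug from where it was at the start of the episode above 0.015 m or angle between any of stamp, carton, mug's own z axis and vertical above 0.2 rad).
It also fails if it takes over 38 s, if anything falls off the work surface, if the arm or the gripper's body presses on something with over 40 N, if the wrist force passes 120 N, or if a joint passes its speed limit or range.

## Working session

There is one attempt and no reset: what is moved stays moved. The work goes in short steps, Python scripts to look and compute and a tool call to move; the robot and the scene stay as the last step left them, time stands still between calls to the robot, and variables do not carry over. Pictures are saved under pics/ and viewed, about 8 in all and at most 12, crops included, and the job is handed in when it is done.

Besides the shell and the picture viewer there is one more tool, called after "Emit:" by a JSON object that holds its "method" and its "body", one argument or row to a line. carry_out: Moves the arm, as the interface text tells. Its arguments: {"type":"object","properties":{"steps":{"type":"array","items":{"type":"object","properties":{"grip":{"type":"number"},"offset":{"type":"array","items":{"type":"number"}},"turn":{"type":"array","items":{"type":"number"}}}}},"force":{"type":"number"}},"required":["steps"]}

```bash
mkdir -p pics; python3 - <<'E'
from bench import *
import cv2,numpy as np
s=get_state();print({k:np.round(v,3).tolist() if not isinstance(v,(int,float)) else v for k,v in s.items()})
try: print(finger_overhang)
except Exception as e: print(e)
for n in("scene","side"):
    c=camera(n);cv2.imwrite(f"pics/{n}0.png",c["pixels"][:,:,::-1]);np.savez(f"{n}0.npz",**c)
    print(n,c["K"].tolist(),c["k1"],(-c["R"].T@c["t"]).round(3),c["R"].round(3).tolist())
E
ls
```

```text
{'time': 0.0, 'qpos': [-12.472, 5.997, 5.528, 89.603, 0.0, 77.527], 'qd': [-0.033, -0.016, 0.05, -0.004, 0.025, -0.074], 'tau': [0.001, -55.693, 50.364, 0.017, -0.0, -0.0], 'eef_pos': [0.6, 0.0, 0.253], 'tool_rot': [-179.984, 0.071, 0.002], 'ft_force': [-0.658, -0.557, -0.222], 'ft_torque': [0.01, 0.008, 0.063], 'finger_gap': 1.0012898613770227}
0.022
scene [[462.6545653787361, 0.0, 254.07424992240848], [0.0, 462.6545653787361, 199.92784198531749], [0.0, 0.0, 1.0]] -0.16092693938377617 [ 0.877 -0.233  0.8  ] [[0.784, 0.621, -0.0], [0.532, -0.672, -0.516], [-0.32, 0.404, -0.857]]
side [[496.08236614757516, 0.0, 262.8844387030099], [0.0, 496.08236614757516, 192.3352308391568], [0.0, 0.0, 1.0]] -0.1328063256455464 [ 0.587 -0.464  0.733] [[0.999, -0.051, -0.016], [-0.05, -0.769, -0.637], [0.02, 0.637, -0.77]]
pics
scene0.npz
side0.npz
```

View pics/scene0.png

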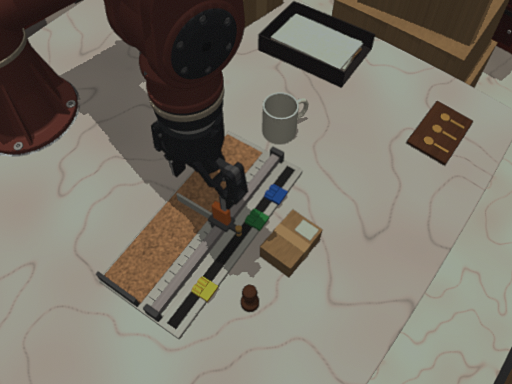

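View pics/side0.png

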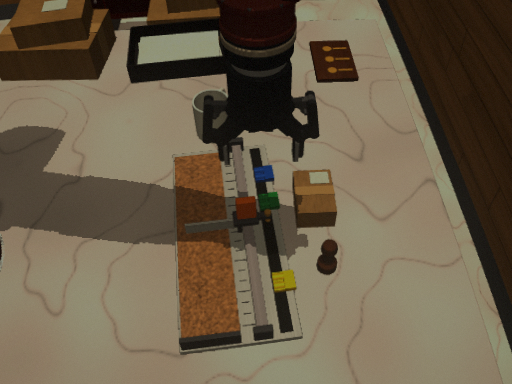

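The side view shows the orange tab at about (246,207) and its pin at (267,214). Green, at (270,200), comes just after the pin toward +y. Blue is beyond it at (264,173) and yellow is behind at (285,280).

```bash
cat > h.py <<'E'
import cv2,numpy as np
HS={'green':((50,100,30),(85,255,255)),'blue':((105,120,60),(125,255,255)),'yellow':((26,130,120),(34,255,255)),'orange':((2,170,60),(12,255,255))}
def und(c,uv):
    d=np.array([c["k1"],0,0,0,0],float)
    return cv2.undistortPoints(np.float64(uv).reshape(-1,1,2),c["K"],d)[:,0]
def cast(c,uv,z):
    r=np.c_[und(c,uv),np.ones(len(und(c,uv)))]@c["R"]; o=-c["R"].T@c["t"]
    return o+r*((z-o[2])/r[:,2])[:,None]
def blobs(c,col):
    h=cv2.cvtColor(c["pixels"],cv2.COLOR_RGB2HSV); m=cv2.inRange(h,*map(np.array,HS[col]))
    n,l,st,ce=cv2.connectedComponentsWithStats(m)
    return [(st[i],ce[i],np.argwhere(l==i)[:,::-1]) for i in np.argsort(-st[1:,4])+1 if st[i,4]>25],m
E
python3 - <<'E'
from h import *
for n in("scene","side"):
    c=dict(np.load(n+"0.npz"))
    P={}
    for col in HS:
        b,_=blobs(c,col)
        for st,ce,px in b[:3]:
            w=cast(c,[ce],.09 if col=='orange' else .018)[0]
            print(n,col,st.tolist(),ce.round(1),w.round(4))
            P.setdefault(col,w)
    d=P['blue']-P['yellow'];print('dir deg from +y',np.degrees(np.arctan2(-d[0],d[1])))
im=cv2.imread("pics/side0.png")[140:350,160:350];im2=cv2.imread("pics/scene0.png")[170:300,150:310]
cv2.imwrite("pics/c.png",np.hstack([cv2.resize(im2[10:90,40:150],(550,400),interpolation=2),]))
cv2.imwrite("pics/d.png",cv2.resize(im[20:110,40:140],(600,540),interpolation=2))
E
```

```text
scene green [245, 209, 24, 21, 303] [256.2 218.9] [0.6146 0.1051 0.018 ]
scene blue [264, 184, 24, 20, 276] [275.3 193.5] [0.6088 0.1739 0.018 ]
scene yellow [192, 277, 26, 24, 291] [204.8 288.5] [ 0.6304 -0.0627  0.018 ]
scene orange [212, 201, 19, 24, 248] [220.4 213.3] [0.5825 0.0436 0.09  ]
dir deg from +y 5.212687633070897
side green [258, 192, 22, 19, 312] [268.5 200.5] [0.6148 0.1069 0.018 ]
side blue [254, 165, 20, 16, 229] [263.2 172.5] [0.6086 0.1769 0.018 ]
side yellow [272, 270, 24, 20, 252] [285.5 279.3] [ 0.6331 -0.06    0.018 ]
side orange [236, 196, 20, 23, 409] [245.7 207.1] [0.5738 0.0378 0.09  ]
dir deg from +y 5.90844445485509
```

View pics/d.png

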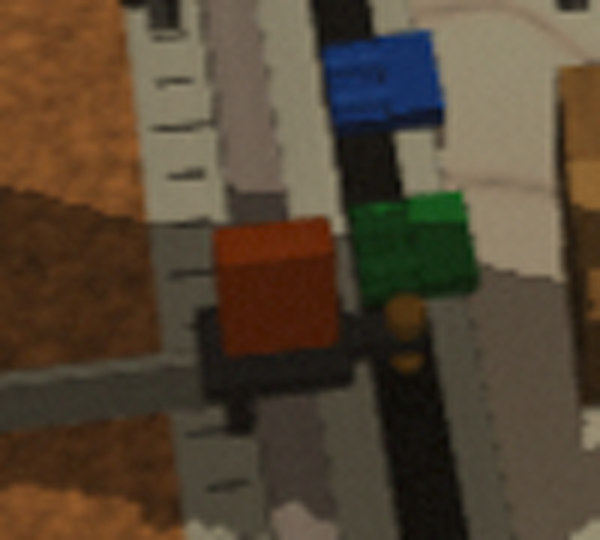

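```bash
python3 - <<'E'
from h import *
c=dict(np.load("side0.npz"))
f=lambda q:[[200+(a-2.5)/6,160+(b-2.5)/6] for a,b in q]
print('tabtop',cast(c,f([(217,230),(330,218),(333,245),(217,258),(274,238)]),.09).round(4))
print('pin',cast(c,f([(407,310)]),.05).round(4))
print('green',cast(c,f([(350,205),(462,193),(478,290),(365,303)]),.02).round(4))
print('rail top',cast(c,f([(210,50),(270,50),(262,430),(330,430)]),.032).round(4))
s=dict(np.load("scene0.npz"))
# mug/carton approx
print('carton top side',cast(c,[[314,185]],.045).round(3),'mug',cast(c,[[211,102]],.085).round(3), 'scene mug',cast(s,[[281,103]],.085).round(3))
E
```

```text
tabtop [[0.5578 0.0583 0.09  ]
 [0.5893 0.0606 0.09  ]
 [0.5898 0.0509 0.09  ]
 [0.5576 0.0484 0.09  ]
 [0.5735 0.0545 0.09  ]]
pin [[0.6103 0.0576 0.05  ]]
green [[0.596  0.1226 0.02  ]
 [0.631  0.1252 0.02  ]
 [0.6333 0.0868 0.02  ]
 [0.5988 0.084  0.02  ]]
rail top [[0.5541 0.1796 0.032 ]
 [0.5733 0.1783 0.032 ]
 [0.5669 0.0306 0.032 ]
 [0.5864 0.0294 0.032 ]]
carton top side [[0.699 0.116 0.045]] mug [[0.511 0.314 0.085]] scene mug [[0.508 0.324 0.085]]
```

```bash
python3 - <<'E'
from h import *
im=cv2.imread("pics/scene0.png");cv2.imwrite("pics/e.png",cv2.resize(im[180:270,190:300],(660,540),interpolation=2))
E
```

```text
(no output)
```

View pics/e.png

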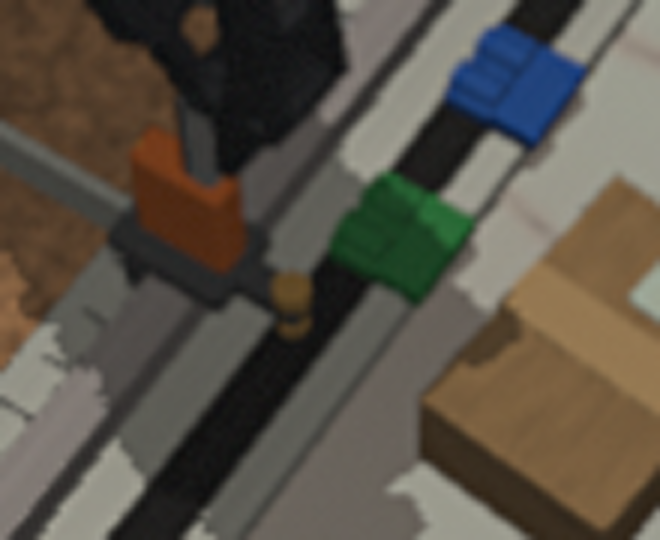

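Scene view: the tab is at about (222,212), the pin at (239,230) and green at (256,219). Measurements agree that the gauge is turned about +5° and the tab centre is near (0.574, 0.054). The slider has to travel about +48 mm, with no other stop in between. Next I'll shut the fingers and come down behind the tab on its -y side.

Emit:
{"method": "carry_out", "body": {
  "steps": [
    {"grip":1,"offset":[-1.1,-0.4,0],"turn":[0,0,-0.046]},
    {"grip":1,"offset":[-1.1,-0.4,0],"turn":[0,0,-0.046]},
    {"grip":1,"offset":[0,0,2],"turn":[0,0,0]},
    {"grip":1,"offset":[0,0,2],"turn":[0,0,0]},
    {"grip":1,"offset":[0,0,2],"turn":[0,0,0]},
    {"grip":1,"offset":[0,0,2],"turn":[0,0,0]},
    {"grip":1,"offset":[0,0,2],"turn":[0,0,0]},
    {"grip":1,"offset":[0,0,2],"turn":[0,0,0]},
    {"grip":1,"offset":[0,0,0],"turn":[0,0,0]},
    {"grip":1,"offset":[0,0,0],"turn":[0,0,0]}
  ],
  "force": 20
}}

```text
time: 1.1
eef_pos: [0.5776, 0.0075, 0.1334]
tool_rot: [-180.0, 0.0, 5.3]
ft_force: [-0.4, 0.1, 0.6]
finger_gap: -0.0
```

Emit:
{"method": "carry_out", "body": {
  "steps": [
    {"grip":1,"offset":[0,0,1.5],"turn":[0,0,0]},
    {"grip":1,"offset":[0,0,1.5],"turn":[0,0,0]},
    {"grip":1,"offset":[0,0,1.5],"turn":[0,0,0]},
    {"grip":1,"offset":[0,0,0],"turn":[0,0,0]},
    {"grip":1,"offset":[0,0,0],"turn":[0,0,0]}
  ]
}}

```text
time: 1.6
eef_pos: [0.5774, 0.0076, 0.0877]
tool_rot: [-180.0, 0.1, 5.3]
ft_force: [0.2, -0.1, 0.8]
finger_gap: -0.001
```

```bash
python3 - <<'E'
from bench import *
from h import *
a=[]
for n in("side","scene"):
    c=camera(n);np.savez(n+"1.npz",**c);im=c["pixels"][:,:,::-1]
    im=im[140:260,190:310] if n=="side" else im[160:280,180:300]
    a.append(cv2.resize(im,(400,400),interpolation=2))
cv2.imwrite("pics/f.png",np.hstack(a));print(get_state()["eef_pos"],get_state()["ft_force"])
E
```

```text
[0.57820068 0.00742282 0.08887132] [-0.56997811 -0.22037101  1.23968638]
```

View pics/f.png

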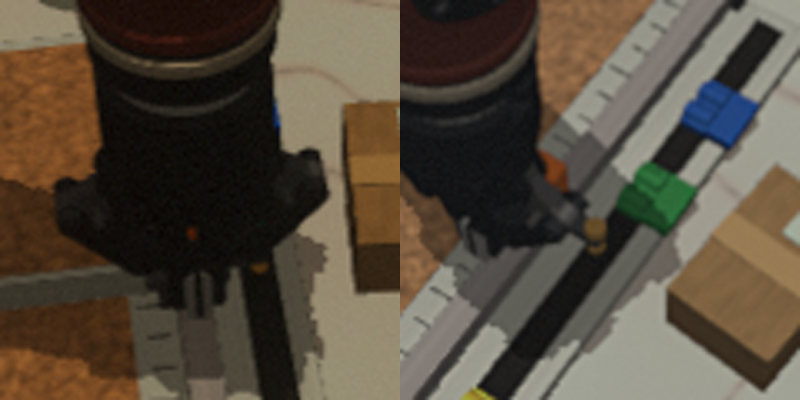

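Left panel: the shut fingertips are behind the tab and centred on the rail at about (200,290). Right panel: the pin is at (597,232), before green at (655,200). The path is clear, so I'll approach to contact and begin to push.

Emit:
{"method": "carry_out", "body": {
  "steps": [
    {"grip":1,"offset":[0,-0.5,0]},
    {"grip":1,"offset":[0,-0.6,0]},
    {"grip":1,"offset":[0,-0.5,0]},
    {"grip":1,"offset":[0,-0.3,0]},
    {"grip":1,"offset":[0,-0.2,0]},
    {"grip":1,"offset":[0,-0.2,0]},
    {"grip":1,"offset":[0,-0.2,0]},
    {"grip":1,"offset":[0,-0.2,0]},
    {"grip":1,"offset":[0,-0.2,0]},
    {"grip":1,"offset":[0,-0.2,0]},
    {"grip":1,"offset":[0,-0.2,0]},
    {"grip":1,"offset":[0,-0.2,0]}
  ]
}}

```text
invalid input at $.steps[0]: expected keys grip, offset, turn
```

Emit:
{"method": "carry_out", "body": {
  "steps": [
    {"grip":1,"offset":[0,-0.2,0]},
    {"grip":1,"offset":[0,-0.2,0]},
    {"grip":1,"offset":[0,-0.2,0]},
    {"grip":1,"offset":[0,-0.2,0]},
    {"grip":1,"offset":[0,-0.2,0]},
    {"grip":1,"offset":[0,-0.2,0]},
    {"grip":1,"offset":[0,0,0]}
  ]
}}

```text
invalid input at $.steps[0]: expected keys grip, offset, turn
```

```bash
python3 - <<'E'
from bench import *
from h import *
a=[]
for n in("side","scene"):
    c=camera(n);np.savez(n+"2.npz",**c);im=c["pixels"][:,:,::-1]
    im=im[140:240,210:310] if n=="side" else im[160:260,200:300]
    a.append(cv2.resize(im,(400,400),interpolation=2))
cv2.imwrite("pics/g.png",np.hstack(a));print(get_state()["eef_pos"],get_state()["ft_force"])
E
```

```text
[0.57837691 0.00737934 0.08911222] [0.5383116  0.06403584 0.10272396]
```

View pics/g.png

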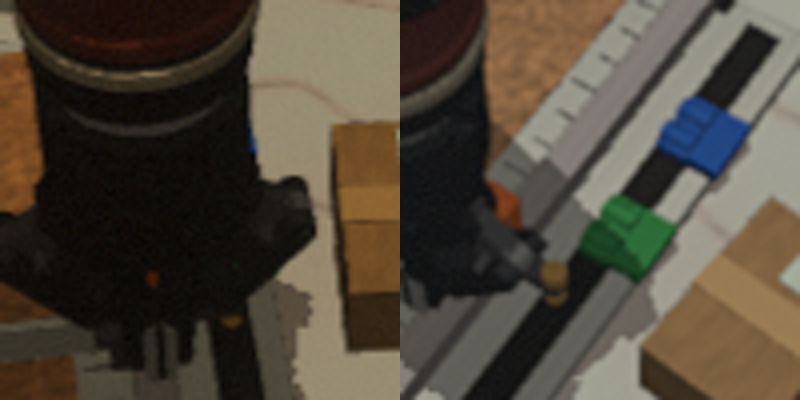

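Both move calls were refused because "turn" is required in every row. Nothing moved: the pin in the scene view is still at about (239,230). I'll send them again with "turn" filled in.

Emit:
{"method": "carry_out", "body": {
  "steps": [
    {"grip":1,"offset":[0,-0.5,0],"turn":[0,0,0]},
    {"grip":1,"offset":[0,-0.6,0],"turn":[0,0,0]},
    {"grip":1,"offset":[0,-0.5,0],"turn":[0,0,0]},
    {"grip":1,"offset":[0,-0.3,0],"turn":[0,0,0]},
    {"grip":1,"offset":[0,-0.2,0],"turn":[0,0,0]},
    {"grip":1,"offset":[0,-0.2,0],"turn":[0,0,0]},
    {"grip":1,"offset":[0,-0.2,0],"turn":[0,0,0]},
    {"grip":1,"offset":[0,-0.2,0],"turn":[0,0,0]},
    {"grip":1,"offset":[0,-0.2,0],"turn":[0,0,0]},
    {"grip":1,"offset":[0,-0.2,0],"turn":[0,0,0]},
    {"grip":1,"offset":[0,-0.2,0],"turn":[0,0,0]},
    {"grip":1,"offset":[0,-0.2,0],"turn":[0,0,0]}
  ]
}}

```text
time: 3.0
eef_pos: [0.5747, 0.0424, 0.0883]
tool_rot: [180.0, -0.0, 5.3]
ft_force: [0.6, -0.8, -0.2]
finger_gap: -0.003
```

Emit:
{"method": "carry_out", "body": {
  "steps": [
    {"grip":1,"offset":[0,-0.2,0],"turn":[0,0,0]},
    {"grip":1,"offset":[0,-0.2,0],"turn":[0,0,0]},
    {"grip":1,"offset":[0,-0.2,0],"turn":[0,0,0]},
    {"grip":1,"offset":[0,-0.2,0],"turn":[0,0,0]},
    {"grip":1,"offset":[0,0,0],"turn":[0,0,0]}
  ]
}}

```text
time: 3.5
eef_pos: [0.5739, 0.0506, 0.0884]
tool_rot: [-180.0, -0.0, 5.3]
ft_force: [-0.3, 0.4, -0.3]
finger_gap: -0.001
```

```bash
python3 - <<'E'
from bench import *
from h import *
a=[]
for n in("side","scene"):
    c=camera(n);np.savez(n+"2.npz",**c);im=c["pixels"][:,:,::-1]
    im=im[140:240,210:310] if n=="side" else im[160:260,200:300]
    a.append(cv2.resize(im,(400,400),interpolation=2))
cv2.imwrite("pics/g2.png",np.hstack(a));print(get_state()["eef_pos"],get_state()["ft_force"])
E
```

```text
[0.5738218  0.05047413 0.08832857] [0.05901237 0.74551281 0.6524154 ]
```

View pics/g2.png

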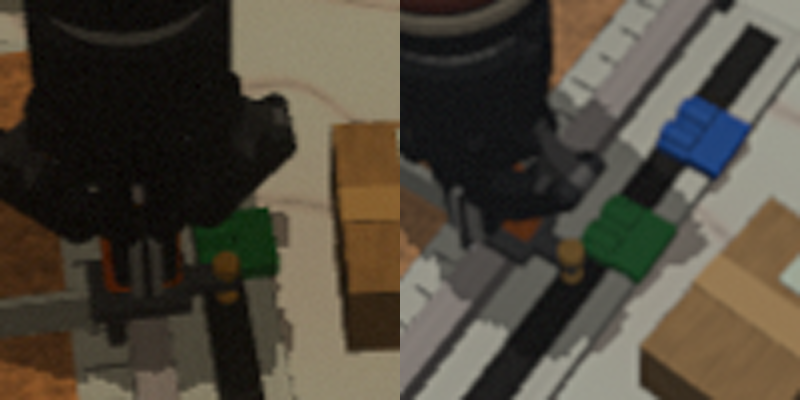

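The fingers are against the tab in both panels. The pin top is at side (266.6,204.5) and scene (242.6,221.5), still short of the green plate.

```bash
cat >> h.py <<'E'
U=np.array([-.092,.9958,0])
def pin(c,win=(0,0,512,384)):
    h=cv2.cvtColor(c["pixels"],cv2.COLOR_RGB2HSV)
    m=cv2.inRange(h,np.array((10,110,60)),np.array((22,255,255)))
    return m
E
python3 - <<'E'
from h import *
a=dict(np.load("side2.npz"));b=dict(np.load("scene2.npz"))
print('side pin',cast(a,[[267.8,211.2],[266.5,204.6]],.05).round(4))
print('scene pin',cast(b,[[238.6,226.7],[242.5,221]],.05).round(4))
for n,c in(("side",a),("scene",b)):
    st,ce,px=blobs(c,'green')[0][0]
    hull=cv2.convexHull(px.astype(np.int32))[:,0]
    w=cast(c,hull,.012)@U; w2=cast(c,hull,.024)@U
    print(n,'green range z12',w.min().round(4),w.max().round(4),'z24',w2.min().round(4),w2.max().round(4))
    for p in ([[267.8,211.2],[266.5,204.6]] if n=="side" else [[238.6,226.7],[242.5,221]]): print((cast(c,[p],.05)@U).round(4))
E
```

```text
side pin [[0.611  0.0577 0.05  ]
 [0.6095 0.0723 0.05  ]]
scene pin [[0.6102 0.0586 0.05  ]
 [0.6083 0.0722 0.05  ]]
side green range z12 0.0338 0.0745 z24 0.0247 0.0646
[0.0012]
[0.0159]
scene green range z12 0.0319 0.0701 z24 0.0266 0.0642
[0.0022]
[0.0159]
```

About 34 mm remain to the green centre. I'll push 18 mm, then go in small steps while watching the force.

Emit:
{"method": "carry_out", "body": {
  "steps": [
    {"grip":1,"offset":[0,-0.2,0],"turn":[0,0,0]},
    {"grip":1,"offset":[0,-0.2,0],"turn":[0,0,0]},
    {"grip":1,"offset":[0,-0.2,0],"turn":[0,0,0]},
    {"grip":1,"offset":[0,-0.2,0],"turn":[0,0,0]},
    {"grip":1,"offset":[0,-0.2,0],"turn":[0,0,0]},
    {"grip":1,"offset":[0,-0.2,0],"turn":[0,0,0]},
    {"grip":1,"offset":[0,-0.2,0],"turn":[0,0,0]},
    {"grip":1,"offset":[0,-0.2,0],"turn":[0,0,0]},
    {"grip":1,"offset":[0,-0.2,0],"turn":[0,0,0]}
  ]
}}

```text
time: 4.5
eef_pos: [0.5723, 0.0684, 0.0883]
tool_rot: [180.0, -0.0, 5.3]
ft_force: [0.0, -0.1, -1.0]
finger_gap: 0.003
```

Emit:
{"method": "carry_out", "body": {
  "steps": [
    {"grip":1,"offset":[0,-0.1,0],"turn":[0,0,0]},
    {"grip":1,"offset":[0,-0.1,0],"turn":[0,0,0]}
  ]
}}

```text
time: 4.7
eef_pos: [0.5721, 0.0702, 0.0883]
tool_rot: [180.0, -0.0, 5.3]
ft_force: [1.1, -2.6, -1.0]
finger_gap: 0.002
```

Emit:
{"method": "carry_out", "body": {
  "steps": [
    {"grip":1,"offset":[0,-0.1,0],"turn":[0,0,0]},
    {"grip":1,"offset":[0,-0.1,0],"turn":[0,0,0]}
  ]
}}

```text
time: 4.9
eef_pos: [0.572, 0.0715, 0.0884]
tool_rot: [179.9, -0.0, 5.2]
ft_force: [1.2, -5.3, -1.0]
finger_gap: 0.002
```

Emit:
{"method": "carry_out", "body": {
  "steps": [
    {"grip":1,"offset":[0,-0.1,0],"turn":[0,0,0]}
  ]
}}

```text
time: 5.0
eef_pos: [0.5719, 0.0725, 0.0884]
tool_rot: [179.9, -0.0, 5.2]
ft_force: [1.7, -4.0, -0.6]
finger_gap: -0.001
```

Emit:
{"method": "carry_out", "body": {
  "steps": [
    {"grip":1,"offset":[0,-0.1,0],"turn":[0,0,0]}
  ]
}}

```text
time: 5.1
eef_pos: [0.5718, 0.0738, 0.0884]
tool_rot: [180.0, -0.0, 5.2]
ft_force: [0.8, -4.0, -0.1]
finger_gap: 0.001
```

The force began to rise at TCP y of about 0.0695, which puts the centre near 0.0843, as predicted. I'll go on 1 mm at a time.

Emit:
{"method": "carry_out", "body": {
  "steps": [
    {"grip":1,"offset":[0,-0.1,0],"turn":[0,0,0]}
  ]
}}

```text
time: 5.2
eef_pos: [0.5717, 0.0751, 0.0884]
tool_rot: [180.0, -0.0, 5.3]
ft_force: [0.9, -3.0, 0.1]
finger_gap: -0.002
```

Emit:
{"method": "carry_out", "body": {
  "steps": [
    {"grip":1,"offset":[0,-0.1,0],"turn":[0,0,0]}
  ]
}}

```text
time: 5.3
eef_pos: [0.5716, 0.0764, 0.0884]
tool_rot: [-180.0, -0.0, 5.3]
ft_force: [0.8, -1.9, -0.4]
finger_gap: 0.006
```

Emit:
{"method": "carry_out", "body": {
  "steps": [
    {"grip":1,"offset":[0,-0.1,0],"turn":[0,0,0]}
  ]
}}

```text
time: 5.4
eef_pos: [0.5715, 0.0775, 0.0884]
tool_rot: [-180.0, -0.0, 5.3]
ft_force: [0.8, -0.6, 0.4]
finger_gap: -0.003
```

Emit:
{"method": "carry_out", "body": {
  "steps": [
    {"grip":1,"offset":[0,-0.1,0],"turn":[0,0,0]}
  ]
}}

```text
time: 5.5
eef_pos: [0.5713, 0.0786, 0.0884]
tool_rot: [-180.0, -0.0, 5.3]
ft_force: [0.3, -0.7, 0.2]
finger_gap: 0.004
```

Emit:
{"method": "carry_out", "body": {
  "steps": [
    {"grip":1,"offset":[0,0,0],"turn":[0,0,0]}
  ]
}}

```text
time: 5.6
eef_pos: [0.5711, 0.0787, 0.0883]
tool_rot: [-180.0, 0.0, 5.3]
ft_force: [-0.5, 0.5, -0.4]
finger_gap: -0.003
```

The force has dropped to zero, so the slider seems to have snapped ahead. I'll back off, raise the arm and check.

Emit:
{"method": "carry_out", "body": {
  "steps": [
    {"grip":1,"offset":[0,0.5,0],"turn":[0,0,0]},
    {"grip":1,"offset":[0,1.5,0],"turn":[0,0,0]},
    {"grip":1,"offset":[0,2,0],"turn":[0,0,0]},
    {"grip":1,"offset":[0,2,0],"turn":[0,0,0]},
    {"grip":1,"offset":[0,2,-2],"turn":[0,0,0]},
    {"grip":1,"offset":[0,2,-2],"turn":[0,0,0]},
    {"grip":1,"offset":[0,2,-3],"turn":[0,0,0]},
    {"grip":1,"offset":[0,2,-3],"turn":[0,0,0]},
    {"grip":1,"offset":[0,2,-3],"turn":[0,0,0]},
    {"grip":1,"offset":[0,2,-3],"turn":[0,0,0]},
    {"grip":1,"offset":[0,0,0],"turn":[0,0,0]},
    {"grip":1,"offset":[0,0,0],"turn":[0,0,0]}
  ]
}}

```text
time: 6.8
eef_pos: [0.588, -0.1024, 0.2487]
tool_rot: [180.0, -0.1, 5.2]
ft_force: [-0.8, 0.3, 0.1]
finger_gap: -0.0
```

```bash
python3 - <<'E'
from bench import *
from h import *
a=[]
for n in("side","scene"):
    c=camera(n);np.savez(n+"3.npz",**c);im=c["pixels"][:,:,::-1]
    im=im[150:230,220:300] if n=="side" else im[170:250,205:285]
    a.append(cv2.resize(im,(400,400),interpolation=2))
cv2.imwrite("pics/i.png",np.hstack(a));print(get_state()["eef_pos"],get_state()["ft_force"])
E
```

```text
[ 0.58733798 -0.10106383  0.24708862] [-1.02709223  1.01027376  0.26611324]
```

View pics/i.png

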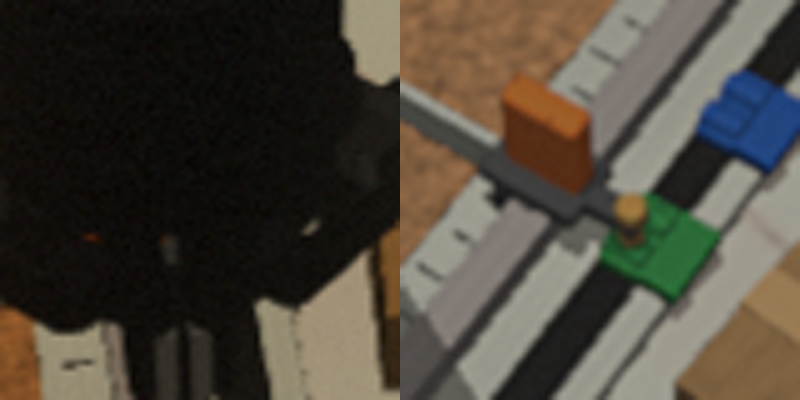

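The scene panel shows the pin over the green plate, with its top at pixel (250.6,210.6). The hand blocks the side view. I'll put numbers on it.

```bash
python3 - <<'E'
from h import *
b=dict(np.load("scene3.npz"))
p=cast(b,[[250.6,210.6]],.05);print(p.round(4),(p@U).round(4))
hull=cv2.convexHull(blobs(b,'green')[0][0][2].astype(np.int32))[:,0]
print(cast(b,hull,.012)[:, :]@U)
g=lambda q,z:(cast(b,[[205+(a-402)/5,170+(y-2)/5] for a,y in q],z)@U).round(4)
print('near edge base/top',g([(603,252),(672,300)],.012), 'far right corner',g([(720,240)],.012),g([(720,240)],.018))
E
```

```text
[[0.6063 0.0987 0.05  ]] [0.0425]
[0.0670203  0.06221144 0.05451562 0.03642872 0.03433781 0.03264916
 0.03341953 0.03708201 0.04658734 0.06720205 0.0693462  0.07007099
 0.06890252]
near edge base/top [0.0373 0.0343] far right corner [0.0665] [0.0636]
```

Emit:
{"method": "carry_out", "body": {
  "steps": [
    {"grip":1,"offset":[-3,3,-2],"turn":[0,0,0]},
    {"grip":1,"offset":[-3,3,0],"turn":[0,0,0]},
    {"grip":1,"offset":[-3,3,0],"turn":[0,0,0]},
    {"grip":1,"offset":[-3,3,0],"turn":[0,0,0]},
    {"grip":1,"offset":[-3,3,0],"turn":[0,0,0]},
    {"grip":1,"offset":[0,0,0],"turn":[0,0,0]},
    {"grip":1,"offset":[0,0,0],"turn":[0,0,0]}
  ]
}}

```text
time: 7.6
eef_pos: [0.4516, -0.2641, 0.2672]
tool_rot: [-179.9, 0.0, 5.2]
ft_force: [0.1, 0.4, -0.5]
finger_gap: -0.003
```

```bash
python3 - <<'E'
from bench import *
from h import *
c=camera("side");np.savez("side4.npz",**c);im=c["pixels"][:,:,::-1]
cv2.imwrite("pics/j.png",cv2.resize(im[150:250,210:350],(770,550),interpolation=2))
E
```

```text
(no output)
```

View pics/j.png

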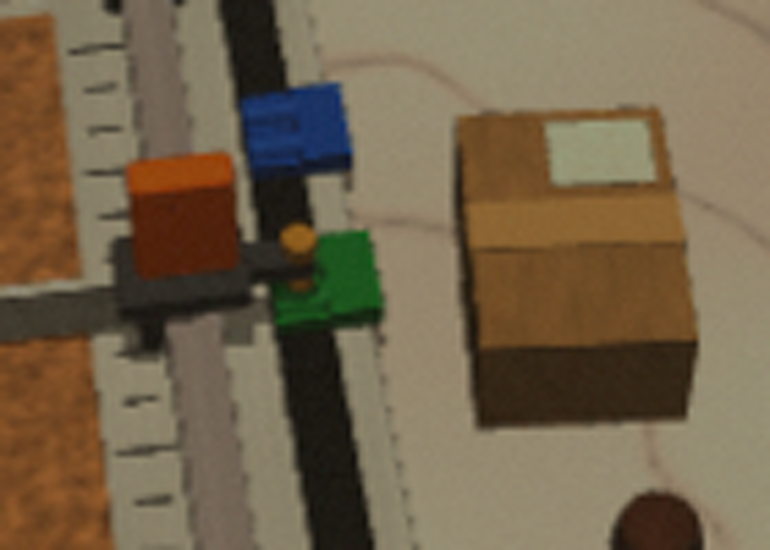

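```bash
python3 - <<'E'
from h import *
b=dict(np.load("side4.npz"))
W=lambda q,z:cast(b,[[210+(a-2.75)/5.5,150+(y-2.75)/5.5] for a,y in q],z)
g=lambda q,z:(W(q,z)@U).round(4)
print('pin top',W([(298,238)],.05).round(4),g([(298,238)],.05))
print('tab top',W([(128,165),(231,153),(236,178),(133,193)],.09).round(4),W([(182,172)],.09)@U)
print('green near base',g([(275,328),(383,318)],.012),'far right',g([(368,232)],.012),g([(368,232)],.018),g([(368,232)],.024))
print('blue corners near base',g([(258,177),(350,166)],.012),'far',g([(240,97),(340,84)],.012),g([(240,97),(340,84)],.018))
im=b["pixels"][180:215,250:285,::-1];s=dict(np.load("scene3.npz"))["pixels"][200:235,238:273,::-1]
# gentle contrast
e=np.hstack([cv2.resize(i,(400,400),interpolation=2) for i in(im,s)])
cv2.imwrite("pics/k.png",np.clip(e*1.6,0,255).astype(np.uint8))
E
```

```text
pin top [[0.606  0.0995 0.05  ]] [0.0433]
tab top [[0.5533 0.0995 0.09  ]
 [0.5857 0.1024 0.09  ]
 [0.5869 0.0919 0.09  ]
 [0.5547 0.0878 0.09  ]] [0.04261272]
green near base [0.0371 0.0357] far right [0.0733] [0.0684] [0.0635]
blue corners near base [0.104 0.104] far [0.1425 0.1432] [0.137  0.1377]
```

View pics/k.png

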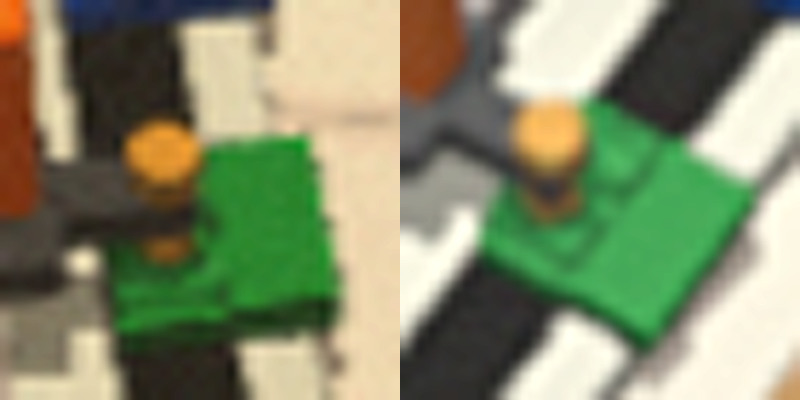

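Both views put the pin at u ≈ 0.043 and the green centre at about 0.050. The pin also moved exactly as far as the fingers did. So the slider hasn't snapped: it's sitting on the crest of the first bar, about 7 mm short. I'll go back and push on gently.

Emit:
{"method": "carry_out", "body": {
  "steps": [
    {"grip":1,"offset":[3,-3,0],"turn":[0,0,0]},
    {"grip":1,"offset":[3,-3,0],"turn":[0,0,0]},
    {"grip":1,"offset":[3,-3,0],"turn":[0,0,0]},
    {"grip":1,"offset":[3,-3,0],"turn":[0,0,0]},
    {"grip":1,"offset":[3,-3,2],"turn":[0,0,0]},
    {"grip":1,"offset":[0,-2,0],"turn":[0,0,0]},
    {"grip":1,"offset":[0,-2,0],"turn":[0,0,0]},
    {"grip":1,"offset":[0,-2,0],"turn":[0,0,0]},
    {"grip":1,"offset":[0,-2,0],"turn":[0,0,0]},
    {"grip":1,"offset":[0,-2,0],"turn":[0,0,0]},
    {"grip":1,"offset":[0,0,0],"turn":[0,0,0]},
    {"grip":1,"offset":[0,0,0],"turn":[0,0,0]}
  ]
}}

```text
time: 8.85
eef_pos: [0.5787, -0.0001, 0.2479]
tool_rot: [180.0, 0.0, 5.4]
ft_force: [-0.3, 0.7, -0.2]
finger_gap: 0.001
```

Emit:
{"method": "carry_out", "body": {
  "steps": [
    {"grip":1,"offset":[0,0,2],"turn":[0,0,0]},
    {"grip":1,"offset":[0,0,2],"turn":[0,0,0]},
    {"grip":1,"offset":[0,0,2],"turn":[0,0,0]},
    {"grip":1,"offset":[0,0,2],"turn":[0,0,0]},
    {"grip":1,"offset":[0,0,2],"turn":[0,0,0]},
    {"grip":1,"offset":[0,0,2],"turn":[0,0,0]},
    {"grip":1,"offset":[0,-0.5,2],"turn":[0,0,0]},
    {"grip":1,"offset":[0,-0.5,2],"turn":[0,0,0]},
    {"grip":1,"offset":[0,-1,0],"turn":[0,0,0]},
    {"grip":1,"offset":[0,-1,0],"turn":[0,0,0]},
    {"grip":1,"offset":[0,0,0],"turn":[0,0,0]},
    {"grip":1,"offset":[0,0,0],"turn":[0,0,0]}
  ]
}}

```text
time: 10.05
eef_pos: [0.5767, 0.0286, 0.0897]
tool_rot: [180.0, -0.1, 5.3]
ft_force: [0.2, 0.7, -0.0]
finger_gap: 0.003
```

Now to TCP y of about 0.076, then 1 mm steps.

Emit:
{"method": "carry_out", "body": {
  "steps": [
    {"grip":1,"offset":[0,-1,0],"turn":[0,0,0]},
    {"grip":1,"offset":[0,-1,0],"turn":[0,0,0]},
    {"grip":1,"offset":[0,-1,0],"turn":[0,0,0]},
    {"grip":1,"offset":[0,-0.8,0],"turn":[0,0,0]},
    {"grip":1,"offset":[0,-0.4,0],"turn":[0,0,0]},
    {"grip":1,"offset":[0,-0.3,0],"turn":[0,0,0]},
    {"grip":1,"offset":[0,-0.2,0],"turn":[0,0,0]},
    {"grip":1,"offset":[0,0,0],"turn":[0,0,0]}
  ]
}}

```text
time: 10.85
eef_pos: [0.5716, 0.0753, 0.0883]
tool_rot: [180.0, -0.0, 5.3]
ft_force: [0.2, -0.2, -0.5]
finger_gap: 0.002
```

Emit:
{"method": "carry_out", "body": {
  "steps": [
    {"grip":1,"offset":[0,-0.1,0],"turn":[0,0,0]},
    {"grip":1,"offset":[0,-0.1,0],"turn":[0,0,0]}
  ]
}}

```text
time: 11.05
eef_pos: [0.5715, 0.077, 0.0883]
tool_rot: [180.0, -0.0, 5.2]
ft_force: [-0.4, 0.1, -0.9]
finger_gap: -0.002
```

Emit:
{"method": "carry_out", "body": {
  "steps": [
    {"grip":1,"offset":[0,-0.1,0],"turn":[0,0,0]}
  ]
}}

```text
time: 11.15
eef_pos: [0.5714, 0.0781, 0.0883]
tool_rot: [180.0, -0.0, 5.3]
ft_force: [0.8, 0.2, -0.4]
finger_gap: 0.003
```

Emit:
{"method": "carry_out", "body": {
  "steps": [
    {"grip":1,"offset":[0,-0.1,0],"turn":[0,0,0]}
  ]
}}

```text
time: 11.25
eef_pos: [0.5713, 0.0791, 0.0883]
tool_rot: [180.0, -0.0, 5.3]
ft_force: [0.5, 0.4, 0.1]
finger_gap: -0.001
```

Emit:
{"method": "carry_out", "body": {
  "steps": [
    {"grip":1,"offset":[0,0,0],"turn":[0,0,0]}
  ]
}}

```text
time: 11.35
eef_pos: [0.5713, 0.0792, 0.0883]
tool_rot: [180.0, -0.0, 5.3]
ft_force: [-0.1, -0.2, -0.7]
finger_gap: -0.003
```

```bash
python3 - <<'E'
from bench import *
from h import *
for n in("side","scene"):
    c=camera(n);np.savez(n+"5.npz",**c)
    h=cv2.cvtColor(c["pixels"],cv2.COLOR_RGB2HSV); m=cv2.inRange(h,np.array((11,110,90)),np.array((22,255,255)))
    x0,y0,x1,y1=(255,175,275,205) if n=="side" else (238,190,268,230)
    n_,l,st,ce=cv2.connectedComponentsWithStats(m[y0:y1,x0:x1])
    print(n,[(st[i].tolist(),(ce[i]+[x0,y0]).round(1).tolist(),(cast(c,[ce[i]+[x0,y0]],.048)@U).round(4)) for i in range(1,n_) if st[i,4]>5])
print(get_state()["eef_pos"],get_state()["ft_force"])
E
```

```text
side []
scene [([13, 17, 4, 4, 15], [252.6, 208.6], array([0.0491]))]
[0.57127534 0.07919214 0.08830703] [ 0.04167435 -0.001016    0.03388826]
```

```bash
python3 - <<'E'
from h import *
a=[]
for k in "35":
    c=dict(np.load(f"scene{k}.npz"))
    h=cv2.cvtColor(c["pixels"],cv2.COLOR_RGB2HSV); m=cv2.inRange(h,np.array((11,110,60)),np.array((22,255,255)))
    n_,l,st,ce=cv2.connectedComponentsWithStats(m[190:230,238:268])
    print(k,[(st[i].tolist(),(ce[i]+[238,190]).round(1).tolist(),(cast(c,[ce[i]+[238,190]],.048)@U).round(4)) for i in range(1,n_) if st[i,4]>3])
    a.append(cv2.resize(c["pixels"][185:235,220:270,::-1],(400,400),interpolation=2))
cv2.imwrite("pics/l.png",np.clip(np.hstack(a)*1.4,0,255).astype(np.uint8))
E
```

```text
3 [([0, 0, 5, 19, 66], [239.5, 198.6], array([0.0539])), ([10, 19, 6, 6, 33], [250.6, 211.6], array([0.0417]))]
5 [([2, 13, 4, 3, 8], [241.4, 204.1], array([0.0457])), ([12, 17, 6, 6, 32], [252.6, 209.2], array([0.048])), ([13, 25, 4, 2, 7], [252.7, 215.4], array([0.037]))]
```

View pics/l.png

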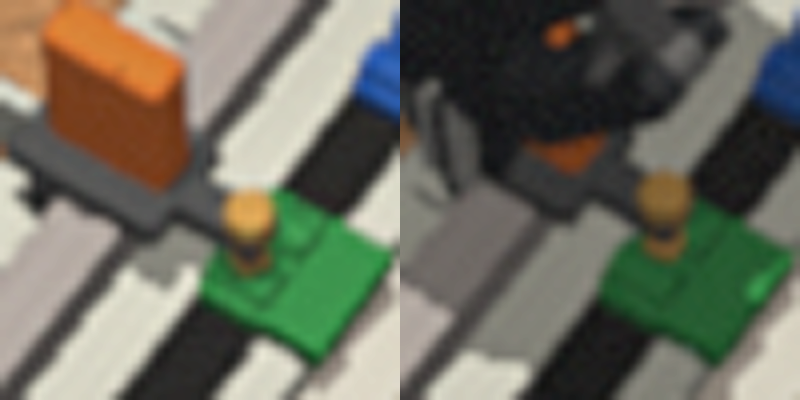

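The right panel shows the pin 6 mm further on while the fingers went only 0.5 mm beyond their earlier point, so the slider has now snapped into the valley. I'll retreat clear and check.

Emit:
{"method": "carry_out", "body": {
  "steps": [
    {"grip":1,"offset":[0,0.5,0],"turn":[0,0,0]},
    {"grip":1,"offset":[0,1.5,0],"turn":[0,0,0]},
    {"grip":1,"offset":[0,2,0],"turn":[0,0,0]},
    {"grip":1,"offset":[0,2,0],"turn":[0,0,0]},
    {"grip":1,"offset":[0,2,-2],"turn":[0,0,0]},
    {"grip":1,"offset":[0,2,-3],"turn":[0,0,0]},
    {"grip":1,"offset":[0,2,-4],"turn":[0,0,0]},
    {"grip":1,"offset":[-3,3,-4],"turn":[0,0,0]},
    {"grip":1,"offset":[-3,3,-3],"turn":[0,0,0]},
    {"grip":1,"offset":[-3,3,0],"turn":[0,0,0]},
    {"grip":1,"offset":[-3,3,0],"turn":[0,0,0]},
    {"grip":1,"offset":[-3,3,0],"turn":[0,0,0]}
  ]
}}

```text
time: 12.65
eef_pos: [0.4501, -0.1997, 0.2419]
tool_rot: [179.9, -0.0, 5.3]
ft_force: [0.5, -1.0, 0.2]
finger_gap: 0.002
```

Emit:
{"method": "carry_out", "body": {
  "steps": [
    {"grip":1,"offset":[0,2,0],"turn":[0,0,0]},
    {"grip":1,"offset":[0,2,0],"turn":[0,0,0]},
    {"grip":1,"offset":[0,0,0],"turn":[0,0,0]},
    {"grip":1,"offset":[0,0,0],"turn":[0,0,0]}
  ]
}}

```text
time: 13.05
eef_pos: [0.4547, -0.238, 0.2414]
tool_rot: [-180.0, 0.0, 5.2]
ft_force: [0.6, 0.2, 0.1]
finger_gap: 0.002
```

```bash
python3 - <<'E'
from bench import *
from h import *
a=[]
for n in("side","scene"):
    c=camera(n);np.savez(n+"6.npz",**c)
    for k in ([4,6] if n=="side" else [3,6]):
        d=dict(np.load(f"{n}{k}.npz"))
        h=cv2.cvtColor(d["pixels"],cv2.COLOR_RGB2HSV); m=cv2.inRange(h,np.array((11,110,60)),np.array((22,255,255)))
        x0,y0,x1,y1=(256,180,275,205) if n=="side" else (245,195,262,225)
        n_,l,st,ce=cv2.connectedComponentsWithStats(m[y0:y1,x0:x1])
        print(n,k,[((ce[i]+[x0,y0]).round(1).tolist(),st[i,4],(cast(d,[ce[i]+[x0,y0]],.048)@U).round(4)) for i in range(1,n_) if st[i,4]>4])
    im=c["pixels"][:,:,::-1]
    im=im[175:225,235:285] if n=="side" else im[185:235,220:270]
    a.append(cv2.resize(im,(400,400),interpolation=2))
cv2.imwrite("pics/m.png",np.clip(np.hstack(a)*1.4,0,255).astype(np.uint8));print(get_state()["eef_pos"],get_state()["ft_force"])
E
```

```text
side 4 [([263.8, 193.1], np.int32(35), array([0.0442])), ([264.0, 201.5], np.int32(6), array([0.0251]))]
side 6 [([263.3, 190.8], np.int32(41), array([0.0496])), ([263.7, 198.9], np.int32(9), array([0.031]))]
scene 3 [([250.6, 211.6], np.int32(33), array([0.0417]))]
scene 6 [([252.7, 209.2], np.int32(35), array([0.0481])), ([252.7, 215.4], np.int32(7), array([0.037]))]
[ 0.45509732 -0.23707011  0.24152385] [ 0.6284675  -0.28721949 -0.93835247]
```

View pics/m.png

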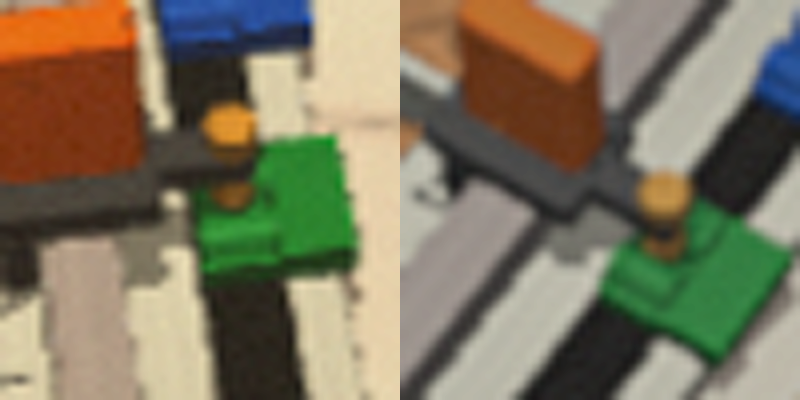

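Both panels show the roller between the two green bars, with the near bar visible in front of it. The pin is at u = 0.048–0.050, against a green centre of about 0.050, and it hasn't moved since the fingers left. Handing in.

```bash
python3 -c "
from bench import *
print(hand_in())"
```

```text
the job is handed in; nothing more can be done
None
```

I pushed the orange tab about 47 mm along the rail toward +y with the shut fingertips, and the slider snapped into the green stop. I then backed the arm clear and handed the job in at about 13 s; no verdict was given.

- **First push stopped short:** the slider was left on the crest of the first green bar, about 6–7 mm before the centre. The pictures taken after backing off showed this. A second push, only 0.5 mm beyond the first, made it snap in.
- **Push force:** the most I read was about 5 N, well under the 25 N limit.
- **Last check:** the two views put the pin at 49.6 and 48.1 mm along the rail, with the green centre at roughly 50 mm. My estimates of that centre ranged from 49 to 52 mm, so pictures alone don't settle the 3 mm tolerance. The snap and the roller lying between the two bars both indicate that it is seated.
- **Stamp, carton and mug:** the arm's path kept away from them and I felt no unexpected contact, but I did not measure their positions again at the end.
- **Refused calls:** two move calls were refused because I left out "turn"; nothing moved.

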